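Shut off the bench gas block and take the cap off its end outlet

TASK

A hose is to go on the end outlet of the bench gas block, the outlet farther from the sliding shut-off sleeve. First shut the gas off by sliding the sleeve on the supply pipe all the way up against the block, then unscrew the end outlet's round cap: its thread may be left- or right-handed, so try gently both ways until it gives, and lift it straight off. Finish while holding that cap in the gripper, at least 5 cm above where it sat, with the gas still shut off; leave the other cap and the loose things beside the block as they are.

Things in the scene. Friction and masses are not known exactly. Their poses are not given: they have to be found in the camera images.
- gas_block: Grey-painted gas block bar (36 x 166 x 36 mm, z 27 to 63 mm) on a dark base plate 84 x 290 x 12 mm fixed to the worktop. Origin on the worktop; x across the bar, y along it (bar from y = -45 to +121 mm), z up. Capped brass outlets stand on the bar at x = 0, y = +90 mm (end) and -10 mm (middle). The 18 mm supply pipe runs on in -y at z = 45 mm to an elbow at y = -128 mm.
- gauge (a point): Centre of the 40 mm pressure gauge in front of the block, half-way between the outlets, its white dial tilted up towards the robot, top 78 mm above the worktop. Its needle drops to zero, pointing down and left, as the sleeve shuts.
- end_cap_center (a point): Centre of the end outlet's cap, the one to take off: knurled round plated-steel cap, 44 mm across, 34 mm high, about 0.06 kg, a dark eye 5 mm high on one side of its top. The point is on the axis, half-way up, 97 mm above the worktop while the cap is on; z up, x towards the eye. 6 mm are free between its rim and the hexagon below; it can be gripped at any yaw.
- end_seat (a point): Where the end outlet's axis meets the block's top, 63 mm above the worktop. Inside the cap three lugs sit under a coarse thread. Turned the loosening way 57 to 90 degrees (73 is best, 90 is a stop) it lifts straight off, clear after 30 mm; turning alone does not raise it. The other way it stops within 5 degrees. The hand differs from start to start and between outlets, and does not show outside.
- mid_cap_center (a point): Centre of the middle outlet's cap, of the same make; to be left on, unturned.
- valve (a joint): Shut-off sleeve's position along the supply pipe (m): 0 = fully shut, against the collar on the block; up to 0.034 = open, towards the elbow (the block's -y). It stays where it is left; sliding it takes about 3 N.
- valve_grip (a point): Centre of the shut-off sleeve, on the pipe's axis 45 mm above the worktop: grey ribbed plastic sleeve, 36 mm long along the pipe, 30 mm thick with a 35 mm flange, 5 mm wide, at each end. Shutting moves it in the block's +y.
- monitor_edge (a point): Half-way up the near right edge of the room's fixed desk monitor, which stands left of and behind the block: an upright panel 473 mm wide, 60 to 360 mm above the worktop, that runs from this edge back and left, at 45 degrees, to about x = 0.94, y = 0.47 m. Move the arm round it, on the robot's side.
- hose_tail: Small loose brass hose fitting, 17 x 19 x 28 mm, left of the block; origin under its centre. To be left alone.
- tape: Loose roll of black electrical tape, 55 x 53 x 19 mm, left of the block; origin under its centre. To be left alone.
Things that resemble listed ones, but are neither listed nor needed, are in the scene too. What is shaped like the part that bears mid_cap_center but blue, orange or purple is not meant.

How it is judged:
By the outcome, as a careful person would: the job done as asked, in the order asked, and still so for the second after the job is handed in, while the arm keeps its last pose, push and grip.
It also fails if it takes over 61 s, if anything falls off the work surface, if the arm or the gripper's body presses on something with over 40 N, if the wrist force passes 120 N, or if a joint passes its speed limit or range.

ROBOT

A 6-joint arm with a two-finger parallel gripper is mounted at the origin on a cart in front of the work surface, level with it; the furniture and walls round the work are solid. World frame = base frame: x ahead of the robot, y to its left, z up, the work surface at z = 0. Lengths are in m, angles in rad, forces in N, time in s.
With the tool pointing down it reaches from about 0.325 to 0.875 m from the base axis. Payload 4.4 kg.
Tool frame: the origin (TCP) lies midway between the tips of the shut fingers; the grasp point (between the pads) lies behind it (tcp_to_grasp is the z of the grasp point in the tool frame, in m); z points along the fingers, y is the line along which they close (so a half turn about z gives the same grasp; the last joint's range is limited). The gripper opens to 85 mm and grips with 20 to 120 N. Pads are 22 mm wide; open, the fingers measure 114 mm over their backs; the gripper's body (76 mm by 85 mm) begins 54 mm behind the grasp point. The pads swing forward as they close: fully open they stand 13 mm farther back than shut.
Start: joints at [1.121, 0.207, 1.542, -0, 1.393, -0.15], TCP at [0.169, 0.55, 0.231] pointing down, gripper open.
Joint ranges: [-2.73, 2.73], [-0.86, 2.22], [0.23, 2.46], [-1.11, 4.25], [0.08, 2.63], [-2.82, 2.82]. Speed limits (rad/s): [2.79, 2.79, 3.14, 3.14, 3.14, 3.14].

INTERFACE

Orientations are given as a unit quaternion [w, x, y, z].
In Python, from rig import * gives the robot as it stands.
- The arm moves only by the tool carry_out, never from a script. Its argument "deltas" is a list of rows, each an object of numbers: "tx", "ty", "tz": the shift along the world's x, y, z in cm; "ax", "ay", "az": the turn, a rotation vector about the world's x, y, z in degrees; "gripper": the finger opening in cm, from 0 to 8.54. In form: [{"tx": .., "ty": .., "tz": .., "ax": .., "ay": .., "az": .., "gripper": ..}, ...]. A call has 1 to 12 rows; each row is the pose to reach, as a shift and turn from the pose commanded when the call began; what a row does not reach only later rows make up. A row lasts 1/8 s, in which the tool goes at most 62.5 mm and 10.7 degrees, less where a joint would pass 70% of its speed; a pose out of reach is approached as far as the arm can. A call with a gripper value outside its range is refused whole. The fingers move at their own pace and stop on an object; "force" is the grip in N (left out, the last holds). Time passes only in rows, so rows that repeat a pose let the fingers close. It gives the time, the measured TCP pose, the force, the opening and the grip force at its end, in the units of the state.
- sense(): the state, without advancing time (a new reading comes with each control period).
- capture(name): name is "side" or "top" or "wrist"; returns the picture (400x640x3 uint8, red, green, blue); there is no depth.
- camera_info(name): a dict with "fx", "fy", "cx", "cy" (pixels), "eye" and "rotation" of the camera in the world. Camera axes: x right, y up, looking along -z (the intrinsics and any distortion apply to the point x, -y, -z); pixel columns grow to the right and rows downward; lengths in m; the calibration is good to about 2 mm. A picture is of the moment at which its call begins: read the wrist's pose just before it. camera_info takes no time and is no camera call; for the wrist camera it gives the pose at the moment of the call.
- hand_in(): hands the job in; it is judged then, once.
The state is a dict: "t": time; "qpos": joint angles; "joint_velocities": joint speeds; "effort": joint torques, N m; "ee_pos": TCP position; "tool_rot": TCP orientation; "contact_force": force on the tool from outside, world axes, zero at the start; "torque": the same for the moment, N m; "grip_width": opening from 0.0 (shut) to 1.0 (fully open); "finger_force": force on a finger pad.
Only numpy, scipy, OpenCV 4.12 (cv2) and the standard library are available. Lean on these libraries where they do the work, as an engineer would, in place of code of your own. Each camera call takes 0.05 s, during which the arm holds its last target. There are 200 camera calls.

## Working session

There is one attempt and no reset: what is moved stays moved. The work goes in short steps, Python scripts to look and compute and a tool call to move; the robot and the scene stay as the last step left them, time stands still between calls to the robot, and variables do not carry over. Pictures are saved under pics/ and viewed, at most 10 in all, crops included, and the job is handed in when it is done.

Besides the shell and the picture viewer there is one more tool, called by a JSON object that holds its "name" and its "arguments", one argument or row to a line. carry_out: Moves the arm, as the interface text tells. Its arguments: {"type":"object","properties":{"deltas":{"type":"array","items":{"type":"object","properties":{"tx":{"type":"number"},"ty":{"type":"number"},"tz":{"type":"number"},"ax":{"type":"number"},"ay":{"type":"number"},"az":{"type":"number"},"gripper":{"type":"number"}}}},"force":{"type":"number"}},"required":["deltas"]}

```bash
mkdir -p pics; ls
python3 - <<'E'
from rig import *
import cv2,numpy as np
s=sense();print(s['t'],s['ee_pos'],s['tool_rot'],[k for k in s], s.get('tcp_to_grasp'))
try: print(tcp_to_grasp)
except Exception as e: print(e)
for n in('side','top','wrist'):
    im=capture(n);cv2.imwrite(f'pics/{n}0.png',im[...,::-1]);print(n,camera_info(n))
E
```

```text
pics
0.0 [0.16891395 0.54882107 0.23009376] [-3.59977384e-04  1.48817603e-01  9.88863961e-01 -1.12126174e-03] ['t', 'qpos', 'joint_velocities', 'effort', 'ee_pos', 'tool_rot', 'contact_force', 'torque', 'finger_force', 'grip_width'] None
-0.0187
side {'fx': 511.9048617689339, 'fy': 511.9048617689339, 'cx': 321.52452325670265, 'cy': 192.9711323311306, 'eye': array([0.50897987, 0.75332797, 0.63993478]), 'rotation': array([ 6.44623796e-04, -1.28689069e-02,  4.81380748e-01,  8.76416882e-01])}
top {'fx': 388.87161156429175, 'fy': 388.87161156429175, 'cx': 318.93246950948077, 'cy': 197.5302171591587, 'eye': array([ 0.38955751, -0.02236604,  0.99286986]), 'rotation': array([-0.70440312, -0.0548926 ,  0.06578642,  0.70460996])}
wrist {'fx': 311.8144139145171, 'fy': 311.8144139145171, 'cx': 317.61215635327625, 'cy': 203.5991699642412, 'eye': array([0.09933872, 0.56997213, 0.37383554]), 'rotation': array([ 0.79571389, -0.11682732, -0.08503977,  0.58818281])}
```

View pics/side0.png

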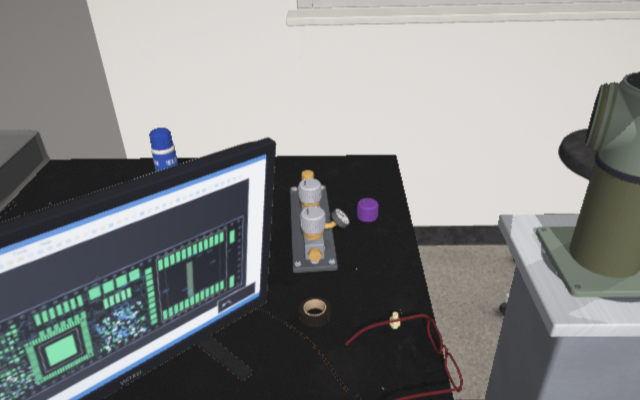

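View pics/top0.png

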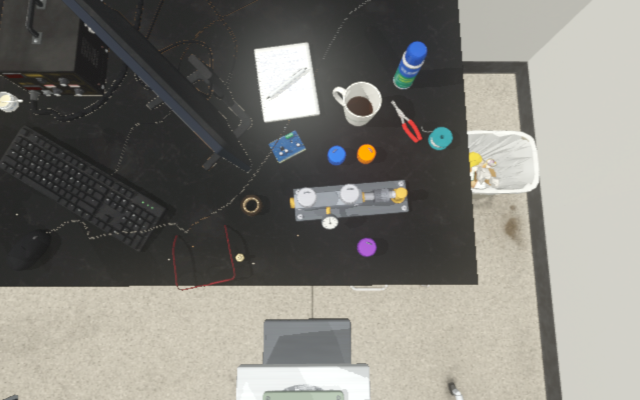

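The top view shows caps at (306,198) and (349,194), the gauge at (329,222) and the elbow at about (400,195). Candidates for the end cap are the grey caps at (306,198) and (349,194). The blue (336,155), orange (366,154), purple (367,247) and teal (440,138) caps are lookalikes. I'll check with a close crop.

Run:
```python
import cv2,numpy as np
a=cv2.imread('pics/top0.png')[172:232,280:420];b=cv2.imread('pics/side0.png')[160:280,270:390]
a=cv2.resize(a,(790,339),interpolation=cv2.INTER_CUBIC)
b=cv2.resize(b,(480,480),interpolation=cv2.INTER_CUBIC)
cv2.imwrite('pics/c1.png',a);cv2.imwrite('pics/c2.png',b)
```

```text
(no output)
```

View pics/c1.png

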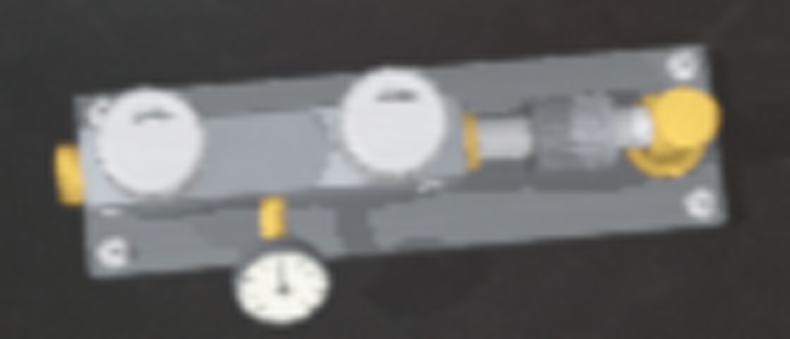

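View pics/c2.png

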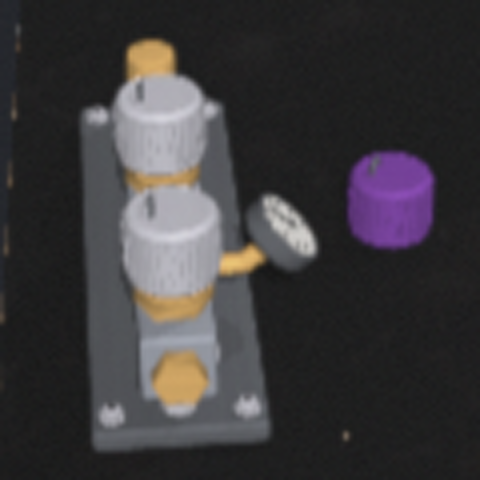

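The crops show the end cap at top pixel about (306,196) and the mid cap at about (350,193). The sleeve is at about (381.5,195), open, towards the elbow at (400,192). The end outlet is the left one (+y).

```bash
cat > h.py <<'E'
import numpy as np, cv2
from scipy.spatial.transform import Rotation as R
def ray(ci,u,v):
    q=ci['rotation'];r=R.from_quat([q[1],q[2],q[3],q[0]])
    return np.array(ci['eye']),r.apply([(u-ci['cx'])/ci['fx'],-(v-ci['cy'])/ci['fy'],-1])
def onz(ci,u,v,z):
    e,d=ray(ci,u,v);return e+d*(z-e[2])/d[2]
def proj(ci,p):
    q=ci['rotation'];r=R.from_quat([q[1],q[2],q[3],q[0]])
    c=r.inv().apply(np.array(p)-ci['eye']);return ci['cx']+ci['fx']*c[0]/-c[2],ci['cy']+ci['fy']*c[1]/c[2]
E
python3 - <<'E'
from rig import *
from h import *
t=camera_info('top');s=camera_info('side')
for n,u,v,z in[('end',306.2,196,.114),('mid',349.4,193,.114),('slv',381.5,195,.055),('elb',400,192,.06),
 ('plateTL',293.5,189,.012),('TR',405.2,180,.012),('BR',408.5,211,.012),('BL',295.8,220.5,.012),('gauge',330,222.5,.06),('tape',251,205,.019)]:
    print(n,onz(t,u,v,z).round(4))
for n,u,v in[('end',312.8,213),('mid',310,184)]: print(n,onz(s,u,v,.114).round(4))
E
```

```text
end [ 0.5448 -0.0069  0.114 ]
mid [ 0.5519 -0.1062  0.114 ]
slv [ 0.5579 -0.1907  0.055 ]
elb [ 0.5645 -0.2355  0.06  ]
plateTL [0.581  0.0276 0.012 ]
TR [ 0.6051 -0.2611  0.012 ]
BR [ 0.5242 -0.2664  0.012 ]
BL [0.4998 0.021  0.012 ]
gauge [ 0.4895 -0.0635  0.06  ]
tape [0.5383 0.1341 0.019 ]
end [ 0.5455 -0.0072  0.114 ]
mid [ 0.5536 -0.1079  0.114 ]
```

{"name": "carry_out", "arguments": {
  "deltas": [
    {"tx":3.5,"ty":-6,"tz":1,"az":-6,"gripper":6.5},
    {"tx":7,"ty":-12,"tz":1,"az":-12},
    {"tx":10.5,"ty":-18,"tz":1,"az":-18},
    {"tx":14,"ty":-24,"tz":1,"az":-24},
    {"tx":17.5,"ty":-30,"tz":1,"az":-30},
    {"tx":21,"ty":-36,"tz":1,"az":-36},
    {"tx":24.5,"ty":-42,"tz":1,"az":-42},
    {"tx":28,"ty":-48,"tz":1,"az":-48},
    {"tx":31,"ty":-54,"tz":1,"az":-54},
    {"tx":33,"ty":-59,"tz":1,"az":-60},
    {"tx":35,"ty":-64,"tz":1,"az":-66},
    {"tx":36,"ty":-67,"tz":1,"az":-68.3}
  ]
}}

```text
validation failed for argument at $.de...
```

{"name": "carry_out", "arguments": {
  "deltas": [
    {"tx":2.6,"ty":-6},
    {"tx":2.6,"ty":-6},
    {"tx":2.6,"ty":-6}
  ]
}}

```text
validation failed for argument at $.de...
```

Run:
```python
from rig import *
import cv2
s=sense();print(s['t'],s['ee_pos'],s['tool_rot'],s['contact_force'],s['grip_width'],camera_info('wrist'))
cv2.imwrite('pics/w1.png',capture('wrist')[...,::-1])
```

```text
0.15 [0.16901485 0.54899088 0.23035257] [-2.73844971e-04  1.48835535e-01  9.88861544e-01 -8.68652415e-04] [-0.42342137  0.33222478 -0.17160268] 0.9991349071214616 {'fx': 311.8144139145171, 'fy': 311.8144139145171, 'cx': 317.61215635327625, 'cy': 203.5991699642412, 'eye': array([0.09933872, 0.56997213, 0.37383554]), 'rotation': array([ 0.79571389, -0.11682732, -0.08503977,  0.58818281])}
```

View pics/w1.png

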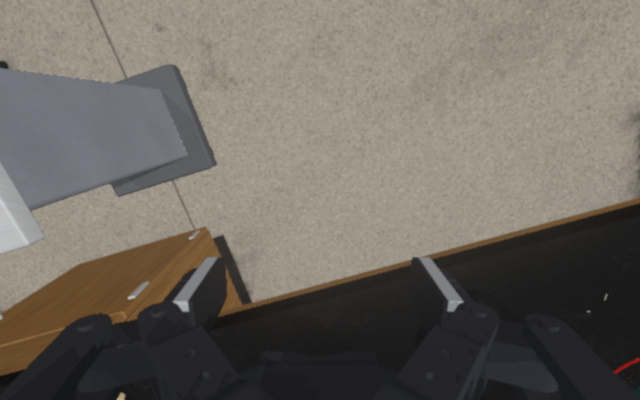

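The moves were refused, apparently because every key is required, and the wrist still sees only floor. I'll resend them with full rows.

{"name": "carry_out", "arguments": {
  "deltas": [
    {"tx":3.5,"ty":-6,"tz":1,"ax":0,"ay":0,"az":-6,"gripper":6.5},
    {"tx":7,"ty":-12,"tz":1,"ax":0,"ay":0,"az":-12,"gripper":6.5},
    {"tx":10.5,"ty":-18,"tz":1,"ax":0,"ay":0,"az":-18,"gripper":6.5},
    {"tx":14,"ty":-24,"tz":1,"ax":0,"ay":0,"az":-24,"gripper":6.5},
    {"tx":17.5,"ty":-30,"tz":1,"ax":0,"ay":0,"az":-30,"gripper":6.5},
    {"tx":21,"ty":-36,"tz":1,"ax":0,"ay":0,"az":-36,"gripper":6.5},
    {"tx":24.5,"ty":-42,"tz":1,"ax":0,"ay":0,"az":-42,"gripper":6.5},
    {"tx":28,"ty":-48,"tz":1,"ax":0,"ay":0,"az":-48,"gripper":6.5},
    {"tx":31,"ty":-54,"tz":1,"ax":0,"ay":0,"az":-54,"gripper":6.5},
    {"tx":33,"ty":-59,"tz":1,"ax":0,"ay":0,"az":-60,"gripper":6.5},
    {"tx":35,"ty":-64,"tz":1,"ax":0,"ay":0,"az":-66,"gripper":6.5},
    {"tx":36,"ty":-67,"tz":1,"ax":0,"ay":0,"az":-68.3,"gripper":6.5}
  ]
}}

```text
t: 1.7
ee_pos: [0.5253, -0.1109, 0.2412]
tool_rot: [-0.0, 0.679, 0.734, 0.0]
contact_force: [0.5, -0.3, 0.2]
grip_width: 0.762
finger_force: 0.0
```

{"name": "carry_out", "arguments": {
  "deltas": [
    {"tx":2.6,"ty":-6,"tz":0,"ax":0,"ay":0,"az":0,"gripper":6.5},
    {"tx":2.6,"ty":-6,"tz":0,"ax":0,"ay":0,"az":0,"gripper":6.5},
    {"tx":2.6,"ty":-6,"tz":0,"ax":0,"ay":0,"az":0,"gripper":6.5}
  ]
}}

```text
t: 2.08
ee_pos: [0.5503, -0.1687, 0.2406]
tool_rot: [-0.001, 0.679, 0.735, -0.0]
contact_force: [-0.9, 0.4, -1.0]
grip_width: 0.762
finger_force: 0.0
```

Run:
```python
from rig import *
import cv2
s=sense();print(s['t'],s['ee_pos'],s['tool_rot'],s['contact_force'],s['grip_width'],camera_info('wrist'))
cv2.imwrite('pics/w2.png',capture('wrist')[...,::-1])
```

```text
2.075 [ 0.55027859 -0.16868339  0.24061309] [-9.66563718e-04  6.78569504e-01  7.34535563e-01 -5.12417543e-07] [-0.88444018  0.35478857 -1.0029376 ] 0.7616850012832989 {'fx': 311.8144139145171, 'fy': 311.8144139145171, 'cx': 317.61215635327625, 'cy': 203.5991699642412, 'eye': array([ 0.54466347, -0.09684734,  0.38417409]), 'rotation': array([ 0.98874813, -0.14414549, -0.00485335,  0.0396945 ])}
```

View pics/w2.png

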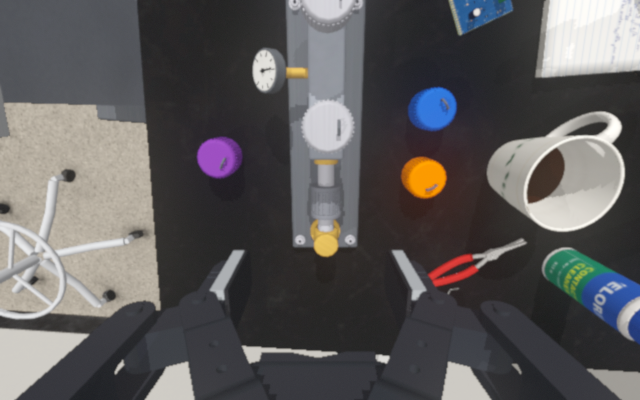

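The wrist view shows the mid cap at (328,126), the sleeve at about (326,200), the collar at (326,161) and the elbow's top disc at (325,243). The gauge at (268,71) has its needle to the right.

Run:
```python
from rig import *
from h import *
w=camera_info('wrist');t=camera_info('top')
def tri(a,b):
    (e1,d1),(e2,d2)=ray(*a),ray(*b)
    k=np.linalg.lstsq(np.c_[d1,-d2],e2-e1,rcond=None)[0]
    p,q=e1+k[0]*d1,e2+k[1]*d2;return ((p+q)/2).round(4),np.linalg.norm(p-q).round(4)
print('elbow',tri((w,325,243),(t,401.2,192.7)))
print('mid',onz(w,328,126,.114),'slv',onz(w,326,199,.055),'slv ends',onz(w,326,185,.06),onz(w,326,217,.06),'collar',onz(w,326,161,.06))
s=sense();print(s['ee_pos'])
im=cv2.imread('pics/w2.png')[140:260,280:370];cv2.imwrite('pics/c3.png',cv2.resize(im,None,fx=5,fy=5,interpolation=cv2.INTER_CUBIC))
```

```text
elbow (array([ 0.5638, -0.2395,  0.0561]), np.float64(0.0007))
mid [ 0.55374669 -0.10769269  0.114     ] slv [ 0.56064149 -0.18791761  0.055     ] slv ends [ 0.55901803 -0.17107162  0.06      ] [ 0.56222185 -0.20700417  0.06      ] collar [ 0.55673873 -0.14550814  0.06      ]
[ 0.55020136 -0.16789729  0.24085365]
```

View pics/c3.png

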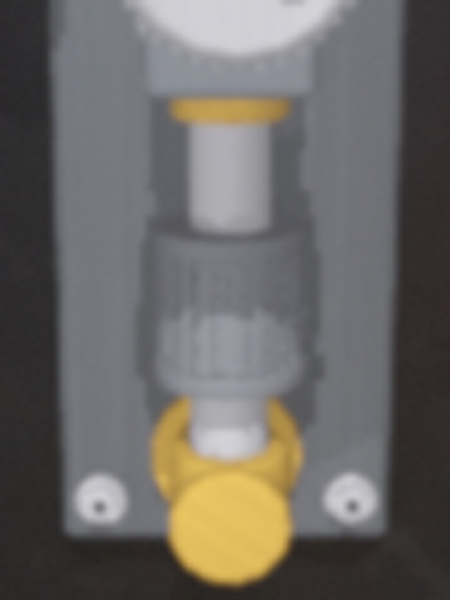

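Run:
```python
from rig import *
from h import *
s=camera_info('side');t=camera_info('top')
for (c,u,v) in((s,307.5,173.7),(t,401.2,192.7)):
    e,d=ray(c,u,v)
    for y in(-.218,-.2243,-.23,-.2395): print((e+d*(y-e[1])/d[1]).round(4))
B=R.from_euler('z',4.6,degrees=True)
print('tilt25',B.apply([25,0,0]),'tool axis offset tcp from grasp', 18.7*B.apply([0,np.sin(np.radians(25)),-np.cos(np.radians(25))]))
s=sense();q=s['tool_rot'];print(R.from_quat([*q[1:],q[0]]).as_matrix().round(3))
```

```text
[ 0.5639 -0.218   0.0733]
[ 0.5642 -0.2243  0.0697]
[ 0.5646 -0.23    0.0663]
[ 0.5651 -0.2395  0.0608]
[ 0.5464 -0.218   0.1479]
[ 0.5515 -0.2243  0.1207]
[ 0.5561 -0.23    0.0961]
[ 0.5637 -0.2395  0.055 ]
tilt25 [24.91947196  2.00497311  0.        ] tool axis offset tcp from grasp [ -0.63380901   7.8775051  -16.94795562]
[[-0.08   0.997 -0.001]
 [ 0.997  0.08   0.001]
 [ 0.001 -0.001 -1.   ]]
```

{"name": "carry_out", "arguments": {
  "deltas": [
    {"tx":0.4,"ty":-0.6,"tz":-4,"ax":9.97,"ay":0.8,"az":0,"gripper":6},
    {"tx":0.9,"ty":-1.3,"tz":-8,"ax":19.94,"ay":1.6,"az":0,"gripper":6},
    {"tx":0.9,"ty":-1.3,"tz":-12,"ax":21.93,"ay":1.76,"az":0,"gripper":6},
    {"tx":0.9,"ty":-1.3,"tz":-12,"ax":21.93,"ay":1.76,"az":0,"gripper":6},
    {"tx":0.9,"ty":-1.3,"tz":-12,"ax":21.93,"ay":1.76,"az":0,"gripper":6}
  ]
}}

```text
t: 2.75
ee_pos: [0.5606, -0.1807, 0.1232]
tool_rot: [-0.139, 0.665, 0.722, 0.13]
contact_force: [0.7, 0.5, 0.3]
grip_width: 0.702
finger_force: 0.0
```

Run:
```python
from rig import *
import cv2
s=sense();print(s['t'],s['ee_pos'],s['tool_rot'])
cv2.imwrite('pics/w3.png',capture('wrist')[...,::-1]);print(camera_info('wrist'))
```

```text
2.75 [ 0.56059918 -0.18073711  0.12319549] [-0.13924287  0.66503444  0.72219821  0.12950044]
{'fx': 311.8144139145171, 'fy': 311.8144139145171, 'cx': 317.61215635327625, 'cy': 203.5991699642412, 'eye': array([ 0.55940139, -0.1673266 ,  0.28443806]), 'rotation': array([9.98118966e-01, 4.51703121e-02, 4.07227297e-04, 4.14488559e-02])}
```

{"name": "carry_out", "arguments": {
  "deltas": [
    {"tx":-0.05,"ty":-0.1,"tz":-4,"ax":0,"ay":0,"az":0,"gripper":6},
    {"tx":-0.05,"ty":-0.1,"tz":-7,"ax":0,"ay":0,"az":0,"gripper":6},
    {"tx":-0.05,"ty":-0.1,"tz":-9.5,"ax":0,"ay":0,"az":0,"gripper":6},
    {"tx":-0.05,"ty":-0.1,"tz":-9.5,"ax":0,"ay":0,"az":0,"gripper":6}
  ],
  "force": 25
}}

```text
t: 3.3
ee_pos: [0.5593, -0.1818, 0.027]
tool_rot: [-0.14, 0.665, 0.722, 0.129]
contact_force: [0.4, -0.8, 0.3]
grip_width: 0.703
finger_force: 0.0
```

Run:
```python
from rig import *
import cv2
s=sense();print(s['t'],s['ee_pos'],s['contact_force'])
a=capture('wrist')[...,::-1];b=capture('side')[155:285,270:390,::-1]
c=np.hstack([cv2.resize(a[:400,180:500],(400,500)),cv2.resize(b,(400,500),interpolation=cv2.INTER_CUBIC)]) if 0 else cv2.hconcat([cv2.resize(a[:,160:480].copy(),(400,500)),cv2.resize(b.copy(),(400,500))])
cv2.imwrite('pics/d1.png',c)
```

```text
3.3 [ 0.55928923 -0.18180533  0.02698217] [ 0.35722863 -0.77930578  0.31822725]
```

View pics/d1.png

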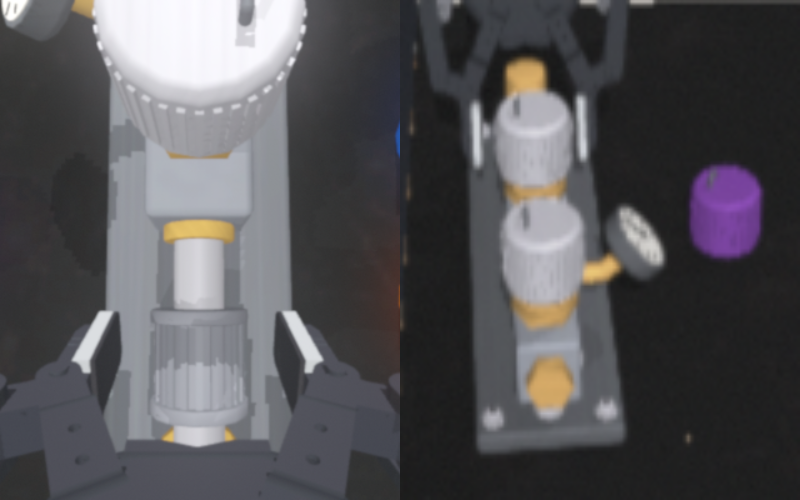

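The fingers straddle the sleeve, with pads at (100,340) and (297,340) and the sleeve at (199,365), well clear of the mid cap. I'll close and slide.

{"name": "carry_out", "arguments": {
  "deltas": [
    {"tx":0,"ty":0,"tz":0,"ax":0,"ay":0,"az":0,"gripper":2},
    {"tx":0,"ty":0,"tz":0,"ax":0,"ay":0,"az":0,"gripper":2},
    {"tx":0,"ty":0,"tz":0,"ax":0,"ay":0,"az":0,"gripper":2},
    {"tx":0,"ty":0,"tz":0,"ax":0,"ay":0,"az":0,"gripper":2},
    {"tx":0,"ty":0,"tz":0,"ax":0,"ay":0,"az":0,"gripper":2}
  ],
  "force": 25
}}

```text
t: 4.03
ee_pos: [0.5601, -0.1836, 0.0284]
tool_rot: [-0.139, 0.666, 0.722, 0.13]
contact_force: [-1.0, -0.5, 6.4]
grip_width: 0.347
finger_force: 21.8
```

{"name": "carry_out", "arguments": {
  "deltas": [
    {"tx":-0.04,"ty":0.5,"tz":0,"ax":0,"ay":0,"az":0,"gripper":2},
    {"tx":-0.08,"ty":1,"tz":0,"ax":0,"ay":0,"az":0,"gripper":2},
    {"tx":-0.12,"ty":1.5,"tz":0,"ax":0,"ay":0,"az":0,"gripper":2},
    {"tx":-0.16,"ty":2,"tz":0,"ax":0,"ay":0,"az":0,"gripper":2},
    {"tx":-0.2,"ty":2.4,"tz":0,"ax":0,"ay":0,"az":0,"gripper":2},
    {"tx":-0.22,"ty":2.8,"tz":0,"ax":0,"ay":0,"az":0,"gripper":2}
  ]
}}

```text
t: 4.78
ee_pos: [0.5583, -0.1599, 0.0284]
tool_rot: [-0.136, 0.666, 0.722, 0.127]
contact_force: [-5.2, -15.0, 7.2]
grip_width: 0.348
finger_force: 36.0
```

{"name": "carry_out", "arguments": {
  "deltas": [
    {"tx":-0.02,"ty":0.3,"tz":0,"ax":0,"ay":0,"az":0,"gripper":2},
    {"tx":-0.02,"ty":0.3,"tz":0,"ax":0,"ay":0,"az":0,"gripper":2}
  ]
}}

```text
t: 5.03
ee_pos: [0.5583, -0.1599, 0.0285]
tool_rot: [-0.134, 0.667, 0.723, 0.126]
contact_force: [-5.2, -16.3, 5.9]
grip_width: 0.347
finger_force: 37.5
```

Run:
```python
from rig import *
import cv2
s=sense();print(s['t'],s['ee_pos'],s['contact_force'])
a=capture('wrist')[...,::-1];b=capture('top')[172:232,280:420,::-1]
cv2.imwrite('pics/d2.png',cv2.vconcat([cv2.resize(a[:300,120:500].copy(),(560,300)),cv2.resize(b.copy(),(560,240))]))
```

```text
5.025 [ 0.5583129  -0.15987036  0.02846878] [ -5.16659341 -16.32555238   5.92272412]
```

View pics/d2.png

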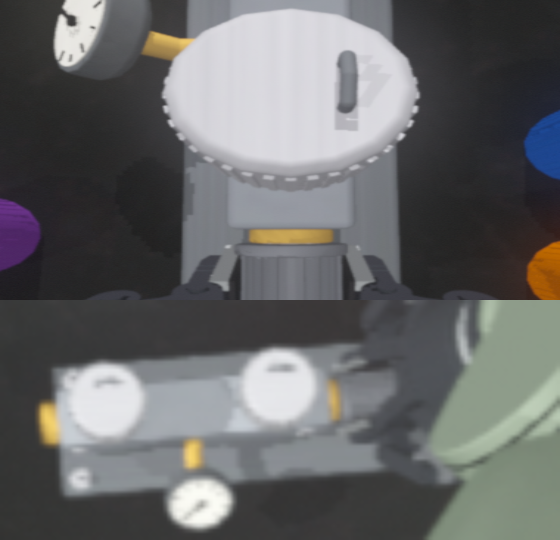

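The sleeve's flange is against the brass collar and the gauge needle points down-left, so the gas is shut. I'll relax the push, open and lift.

{"name": "carry_out", "arguments": {
  "deltas": [
    {"tx":0.03,"ty":-0.5,"tz":0,"ax":0,"ay":0,"az":0,"gripper":2},
    {"tx":0.03,"ty":-0.5,"tz":0,"ax":0,"ay":0,"az":0,"gripper":6.5},
    {"tx":0.03,"ty":-0.5,"tz":0,"ax":0,"ay":0,"az":0,"gripper":6.5},
    {"tx":0.03,"ty":-0.5,"tz":0,"ax":0,"ay":0,"az":0,"gripper":6.5},
    {"tx":0.03,"ty":-0.5,"tz":0,"ax":0,"ay":0,"az":0,"gripper":6.5}
  ]
}}

```text
t: 5.75
ee_pos: [0.557, -0.1563, 0.026]
tool_rot: [-0.141, 0.666, 0.721, 0.129]
contact_force: [0.5, -0.3, 0.5]
grip_width: 0.761
finger_force: 0.0
```

{"name": "carry_out", "arguments": {
  "deltas": [
    {"tx":0,"ty":0,"tz":3,"ax":0,"ay":0,"az":0,"gripper":6.5},
    {"tx":0,"ty":0,"tz":8,"ax":0,"ay":0,"az":0,"gripper":6.5},
    {"tx":0,"ty":0,"tz":13,"ax":0,"ay":0,"az":0,"gripper":6.5},
    {"tx":0,"ty":0,"tz":18,"ax":0,"ay":0,"az":0,"gripper":8},
    {"tx":0,"ty":0,"tz":20,"ax":0,"ay":0,"az":0,"gripper":8}
  ]
}}

```text
t: 6.38
ee_pos: [0.5587, -0.1575, 0.23]
tool_rot: [-0.137, 0.666, 0.722, 0.13]
contact_force: [0.5, -0.4, -0.2]
grip_width: 0.934
finger_force: 0.0
```

Run:
```python
from rig import *
from h import *
s=sense();print(s['t'],s['ee_pos'],s['tool_rot'],s['qpos'].round(3) if hasattr(s['qpos'],'round') else s['qpos'],s['contact_force'])
q=s['tool_rot'];r=R.from_quat([*q[1:],q[0]])
for yaw in(4.6,60,-60,30,-30):
    c=np.radians(yaw);y=np.array([np.cos(c),np.sin(c),0]);z=np.array([0,0,-1.]);x=np.cross(y,z)
    print(yaw,np.degrees((R.from_matrix(np.c_[x,y,z])*r.inv()).as_rotvec()).round(2))
```

```text
6.375 [ 0.55869053 -0.15753643  0.22998198] [-0.13721576  0.66556528  0.72200216  0.1300291 ] [-0.589  0.339  1.425  0.299  1.615 -0.693] [ 0.4546593  -0.43622536 -0.16783956]
4.6 [-21.74  -1.46  -0.06]
60 [-19.31 -11.85  54.65]
-60 [-20.2   10.95 -63.84]
30 [-21.06  -6.25  25.03]
-30 [-21.52   5.15 -34.23]
```

{"name": "carry_out", "arguments": {
  "deltas": [
    {"tx":-0.4,"ty":5,"tz":0,"ax":-7.3,"ay":-0.5,"az":0,"gripper":8.3},
    {"tx":-0.8,"ty":10,"tz":0,"ax":-14.6,"ay":-1,"az":0,"gripper":8.3},
    {"tx":-1.35,"ty":15,"tz":0,"ax":-21.74,"ay":-1.46,"az":0,"gripper":8.3},
    {"tx":-1.35,"ty":15,"tz":-5,"ax":-21.74,"ay":-1.46,"az":0,"gripper":8.3},
    {"tx":-1.35,"ty":15,"tz":-5,"ax":-21.74,"ay":-1.46,"az":0,"gripper":8.3},
    {"tx":-1.35,"ty":15,"tz":-5,"ax":-21.74,"ay":-1.46,"az":0,"gripper":8.3}
  ]
}}

```text
t: 7.12
ee_pos: [0.5438, -0.0078, 0.1764]
tool_rot: [-0.003, 0.679, 0.734, -0.001]
contact_force: [0.5, -0.0, 0.7]
grip_width: 0.977
finger_force: 0.0
```

Run:
```python
from rig import *
from h import *
s=sense();print(s['t'],s['ee_pos'],s['tool_rot'],s['contact_force'])
a=capture('wrist')[...,::-1].copy();w=camera_info('wrist');cv2.imwrite('pics/w4.png',a)
print(proj(w,(.545,-.007,.114)))
g=(a.min(2)>150).astype(np.uint8)
n,l,st,c=cv2.connectedComponentsWithStats(g)
for i in range(1,n):
    if st[i,4]>300: print(st[i],c[i].round(1),onz(w,st[i][0]+st[i][2]/2,st[i][1]+st[i][3]/2,.114))
```

```text
7.125 [ 0.54381658 -0.00780436  0.1764035 ] [-3.26861512e-03  6.79141976e-01  7.33999305e-01 -7.15359769e-04] [ 0.54461018 -0.03788265  0.68858224]
(np.float64(318.8033154887495), np.float64(216.23205337463497))
[  547    80    93   155 12277] [597.5 160.2] [0.72282607 0.04817644 0.114     ]
[ 289  166   63   82 3246] [318.8 211.1] [ 5.45642917e-01 -1.59325826e-04  1.14000000e-01]
[   0  227   60  115 1772] [ 30.8 290.9] [ 0.33245969 -0.07824003  0.114     ]
[243 238  23  38 572] [254.7 256.3] [ 0.5006732  -0.04201548  0.114     ]
[180 258  38  50 433] [196.4 283.5] [ 0.45957229 -0.0667807   0.114     ]
[420 258  37  50 380] [439.1 283.6] [ 0.63834016 -0.05246186  0.114     ]
[ 504  282  133  107 3315] [578.6 317.2] [ 0.7506338  -0.09029804  0.114     ]
[ 46 284  82  25 664] [ 85.5 296.7] [ 0.37402194 -0.08526904  0.114     ]
[ 294  295   55   62 2043] [319.8 331.2] [ 0.55423882 -0.09730519  0.114     ]
[  0 365  27  32 387] [  8.6 377.9] [ 0.30184289 -0.1721588   0.114     ]
[121 384  26  16 329] [135.3 392.2] [ 0.40155626 -0.17569744  0.114     ]
```

{"name": "carry_out", "arguments": {
  "deltas": [
    {"tx":0.1,"ty":0.1,"tz":-4,"ax":0,"ay":0,"az":0,"gripper":8.3},
    {"tx":0.1,"ty":0.1,"tz":-7,"ax":0,"ay":0,"az":0,"gripper":8.3},
    {"tx":0.1,"ty":0.1,"tz":-9.6,"ax":0,"ay":0,"az":0,"gripper":8.3},
    {"tx":0.1,"ty":0.1,"tz":-9.6,"ax":0,"ay":0,"az":0,"gripper":8.3},
    {"tx":0.1,"ty":0.1,"tz":-9.6,"ax":0,"ay":0,"az":0,"gripper":8.3}
  ]
}}

```text
t: 7.8
ee_pos: [0.5465, -0.0072, 0.0822]
tool_rot: [-0.002, 0.679, 0.734, 0.0]
contact_force: [0.9, 0.2, -0.1]
grip_width: 0.972
finger_force: 0.0
```

{"name": "carry_out", "arguments": {
  "deltas": [
    {"tx":0,"ty":0,"tz":0,"ax":0,"ay":0,"az":0,"gripper":3.5},
    {"tx":0,"ty":0,"tz":0,"ax":0,"ay":0,"az":0,"gripper":3.5},
    {"tx":0,"ty":0,"tz":0,"ax":0,"ay":0,"az":0,"gripper":3.5},
    {"tx":0,"ty":0,"tz":0,"ax":0,"ay":0,"az":0,"gripper":3.5},
    {"tx":0,"ty":0,"tz":0,"ax":0,"ay":0,"az":0,"gripper":3.5},
    {"tx":0,"ty":0,"tz":0,"ax":0,"ay":0,"az":0,"gripper":3.5}
  ],
  "force": 40
}}

```text
t: 8.55
ee_pos: [0.5455, -0.0061, 0.0815]
tool_rot: [-0.002, 0.679, 0.735, -0.0]
contact_force: [-0.2, -1.1, 5.9]
grip_width: 0.49
finger_force: 41.3
```

Run:
```python
from rig import *
s=sense();print(s['t'],s['ee_pos'],s['tool_rot'],s['contact_force'],s['torque'],s['grip_width'],s['finger_force'],s['qpos'])
```

```text
8.55 [ 0.54549537 -0.00612317  0.08151825] [-2.15527857e-03  6.78549414e-01  7.34551585e-01 -1.30275295e-04] [-0.23318566 -1.1179166   5.94895972] [-0.04603643  0.22942947  0.009484  ] 0.489879341251959 41.252655484713614 [-0.17114732  0.31862425  1.73998273  0.00239994  1.08674672 -0.2514881 ]
```

{"name": "carry_out", "arguments": {
  "deltas": [
    {"tx":0,"ty":0,"tz":0,"ax":0,"ay":0,"az":3,"gripper":3.5},
    {"tx":0,"ty":0,"tz":0,"ax":0,"ay":0,"az":6,"gripper":3.5},
    {"tx":0,"ty":0,"tz":0,"ax":0,"ay":0,"az":9,"gripper":3.5},
    {"tx":0,"ty":0,"tz":0,"ax":0,"ay":0,"az":9,"gripper":3.5}
  ]
}}

```text
t: 9.05
ee_pos: [0.5447, -0.0056, 0.0815]
tool_rot: [-0.003, 0.62, 0.784, -0.0]
contact_force: [-2.5, 0.3, 7.5]
grip_width: 0.493
finger_force: 44.7
```

```bash
cat > st.py <<'E'
from rig import *
import numpy as np
s=sense();q=s['tool_rot'];print(round(s['t'],2),s['ee_pos'].round(4),'yaw',np.degrees(2*np.arctan2(q[1],q[2])).round(2),s['contact_force'].round(1),s['torque'].round(2),s['grip_width'],s['finger_force'])
E
python3 st.py
```

```text
9.05 [ 0.5447 -0.0056  0.0815] yaw 76.68 [-2.5  0.3  7.5] [ 0.11  0.51 -1.14] 0.493065320384733 44.73093878477812
```

{"name": "carry_out", "arguments": {
  "deltas": [
    {"tx":0,"ty":0,"tz":0,"ax":0,"ay":0,"az":-4,"gripper":3.5},
    {"tx":0,"ty":0,"tz":0,"ax":0,"ay":0,"az":-8,"gripper":3.5},
    {"tx":0,"ty":0,"tz":0,"ax":0,"ay":0,"az":-12,"gripper":3.5},
    {"tx":0,"ty":0,"tz":0,"ax":0,"ay":0,"az":-12,"gripper":3.5}
  ]
}}

```text
t: 9.55
ee_pos: [0.5456, -0.0059, 0.0815]
tool_rot: [-0.002, 0.698, 0.716, 0.0]
contact_force: [-0.9, 0.5, 5.4]
grip_width: 0.495
finger_force: 42.9
```

```bash
python3 st.py
```

```text
9.55 [ 0.5456 -0.0059  0.0815] yaw 88.49 [-0.9  0.5  5.4] [ 0.05  0.15 -0.01] 0.4950534940117428 42.88292317146443
```

{"name": "carry_out", "arguments": {
  "deltas": [
    {"tx":0,"ty":0,"tz":0,"ax":0,"ay":0,"az":-3,"gripper":3.5},
    {"tx":0,"ty":0,"tz":0,"ax":0,"ay":0,"az":-6,"gripper":3.5},
    {"tx":0,"ty":0,"tz":0,"ax":0,"ay":0,"az":-6,"gripper":3.5}
  ]
}}

```text
t: 9.93
ee_pos: [0.5457, -0.0061, 0.0815]
tool_rot: [-0.002, 0.734, 0.679, 0.0]
contact_force: [0.3, 0.4, 4.6]
grip_width: 0.493
finger_force: 42.8
```

```bash
python3 st.py
```

```text
9.93 [ 0.5457 -0.0061  0.0815] yaw 94.48 [0.3 0.4 4.6] [-0.11  0.04 -0.05] 0.49344288460566643 42.837698828357134
```

The + way meets a stop (1.1 N·m) and the − way turns freely, so az negative is the loosening way. I'll continue to about 73°.

{"name": "carry_out", "arguments": {
  "deltas": [
    {"tx":0,"ty":0,"tz":0,"ax":0,"ay":0,"az":-7,"gripper":3.5},
    {"tx":0,"ty":0,"tz":0,"ax":0,"ay":0,"az":-14,"gripper":3.5},
    {"tx":0,"ty":0,"tz":0,"ax":0,"ay":0,"az":-21,"gripper":3.5},
    {"tx":0,"ty":0,"tz":0,"ax":0,"ay":0,"az":-28,"gripper":3.5},
    {"tx":0,"ty":0,"tz":0,"ax":0,"ay":0,"az":-35,"gripper":3.5},
    {"tx":0,"ty":0,"tz":0,"ax":0,"ay":0,"az":-42,"gripper":3.5},
    {"tx":0,"ty":0,"tz":0,"ax":0,"ay":0,"az":-49,"gripper":3.5},
    {"tx":0,"ty":0,"tz":0,"ax":0,"ay":0,"az":-56,"gripper":3.5},
    {"tx":0,"ty":0,"tz":0,"ax":0,"ay":0,"az":-58,"gripper":3.5},
    {"tx":0,"ty":0,"tz":0,"ax":0,"ay":0,"az":-58,"gripper":3.5}
  ]
}}

```text
t: 11.18
ee_pos: [0.5474, -0.0068, 0.0815]
tool_rot: [-0.001, 0.971, 0.238, 0.004]
contact_force: [4.5, -1.8, 1.5]
grip_width: 0.495
finger_force: 42.3
```

```bash
python3 st.py
```

```text
11.18 [ 0.5474 -0.0068  0.0815] yaw 152.41 [ 4.5 -1.8  1.5] [-0.41 -0.79  0.01] 0.4952183104872213 42.31294608486451
```

Torque about z is about 0, so it turned freely to about 73°. I'll lift gently.

{"name": "carry_out", "arguments": {
  "deltas": [
    {"tx":0,"ty":0,"tz":0.3,"ax":0,"ay":0,"az":0,"gripper":3.5},
    {"tx":0,"ty":0,"tz":0.6,"ax":0,"ay":0,"az":0,"gripper":3.5},
    {"tx":0,"ty":0,"tz":1,"ax":0,"ay":0,"az":0,"gripper":3.5},
    {"tx":0,"ty":0,"tz":1,"ax":0,"ay":0,"az":0,"gripper":3.5}
  ]
}}

```text
t: 11.68
ee_pos: [0.5472, -0.007, 0.0911]
tool_rot: [-0.001, 0.971, 0.239, 0.004]
contact_force: [6.4, -3.2, -1.3]
grip_width: 0.493
finger_force: 42.2
```

```bash
python3 st.py
```

```text
11.68 [ 0.5472 -0.007   0.0911] yaw 152.4 [ 6.4 -3.2 -1.3] [-0.49 -0.94 -0.  ] 0.4926248393726979 42.21536253302702
```

{"name": "carry_out", "arguments": {
  "deltas": [
    {"tx":0,"ty":0,"tz":0.8,"ax":0,"ay":0,"az":0,"gripper":3.5},
    {"tx":0,"ty":0,"tz":1.6,"ax":0,"ay":0,"az":0,"gripper":3.5},
    {"tx":0,"ty":0,"tz":2.4,"ax":0,"ay":0,"az":0,"gripper":3.5},
    {"tx":0,"ty":0,"tz":3.5,"ax":0,"ay":0,"az":0,"gripper":3.5},
    {"tx":0,"ty":0,"tz":5,"ax":0,"ay":0,"az":0,"gripper":3.5},
    {"tx":0,"ty":0,"tz":6.5,"ax":0,"ay":0,"az":0,"gripper":3.5},
    {"tx":0,"ty":0,"tz":8,"ax":0,"ay":0,"az":0,"gripper":3.5},
    {"tx":0,"ty":0,"tz":8,"ax":0,"ay":0,"az":0,"gripper":3.5},
    {"tx":0,"ty":0,"tz":8,"ax":0,"ay":0,"az":0,"gripper":3.5}
  ]
}}

```text
t: 12.8
ee_pos: [0.5444, -0.0059, 0.1701]
tool_rot: [-0.003, 0.971, 0.238, 0.001]
contact_force: [-0.0, 0.1, -1.2]
grip_width: 0.491
finger_force: 43.0
```

```bash
python3 st.py
python3 - <<'E'
from rig import *
import cv2
a=capture('side')[100:280,250:400,::-1].copy();b=capture('top')[165:235,285:425,::-1].copy()
cv2.imwrite('pics/f.png',cv2.hconcat([cv2.resize(a,(330,400),interpolation=cv2.INTER_CUBIC),cv2.resize(cv2.copyMakeBorder(b,0,50,0,0,0),(460,400),interpolation=cv2.INTER_CUBIC)]))
E
```

```text
12.8 [ 0.5444 -0.0059  0.1701] yaw 152.47 [-0.   0.1 -1.2] [0.02 0.03 0.03] 0.4909822779369857 43.043321664745235
```

View pics/f.png

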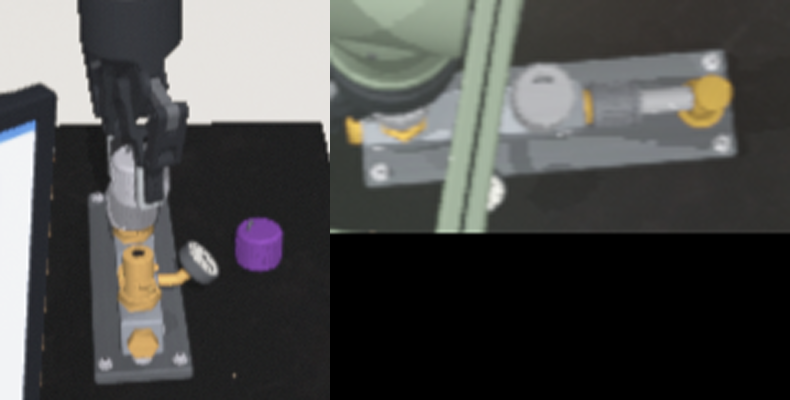

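The end outlet stands bare at (140,265), the cap is in the gripper about 8.9 cm up, and the sleeve is still against the collar at (600,105). The mid cap is untouched.

```bash
python3 -c "
from rig import *
print(hand_in())"
```

```text
the job is handed in; nothing more can be done
None
```

The job is handed in: the gas is shut off, and the end outlet's cap is unscrewed and held in the gripper about 9 cm above its seat. The other cap and the loose things were not touched.

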